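# Lay out the pink rough for the trim saw by length

### The job

Lay out the pink rough stones for sawing: pick the three pink stones that lie on the open table and set each one lengthwise, the same way up as it lies now, in the wooden cradle cut to its length (longest stone in the longest cradle, shortest in the shortest), flat on the cork, centred between the end stops. Leave the two cream stones and the amber bottle where they are.

Things in the scene. Friction and masses are not known exactly. Their poses are not given: they have to be found in the camera images.
- pink_long_centre (a point): large pink rough stone, a broken slab about 98 mm long, 45 mm wide, 27 mm high; point at its centre, half-way up. Its y axis runs along its length, x across its width (grip across the width), z up. Lies loose on the table.
- pink_middle_centre (a point): middle-sized pink rough stone, about 64 mm long, 42 mm wide, 24 mm high; point at its centre, half-way up. Its y axis runs along its length, x across its width (grip across the width), z up. Lies loose on the table.
- pink_short_centre (a point): small pink stone, a rounded offcut about 32 mm long, 27 mm wide, 22 mm high; point at its centre, half-way up. Its y axis runs along its length, x across its width (grip across the width), z up. Lies loose on the table. It may lie either way round in its cradle.
- seat_long (a point): middle of the cork-lined floor of the fixed wooden cradle for the 98 mm stone: 118 mm free between its two end stops along its y axis, 58 mm wide along x with both sides open; floor 6 mm above the table, end stops 11 mm thick with tops 21 mm above the table; z up.
- seat_middle (a point): middle of the cork-lined floor of the fixed wooden cradle for the 64 mm stone: 84 mm free between its two end stops along its y axis, 58 mm wide along x with both sides open; floor 6 mm above the table, end stops 11 mm thick with tops 21 mm above the table; z up.
- seat_short (a point): middle of the cork-lined floor of the fixed wooden cradle for the 32 mm stone: 52 mm free between its two end stops along its y axis, 58 mm wide along x with both sides open; floor 6 mm above the table, end stops 11 mm thick with tops 21 mm above the table; z up.
- cream_carving_centre (a point): cream-coloured stone carving with a saddle-shaped top and one reddish end (turned away from the robot), 45 x 73 mm and 46 mm high; point at its centre, half-way up. Leave it alone.
- cream_block_centre (a point): cream-coloured rough stone block, 30 x 40 mm and 22 mm high; point at its centre, half-way up. Leave it alone.
- amber_bottle_centre (a point): small amber plastic bottle with a red cap, 42 mm across and 92 mm high, standing behind the trim saw; point at its centre, half-way up. Not part of the job; leave it standing where it is.
Not all that is in view belongs to the job. Leave any blue or green look-alike of the part that bears pink_long_centre alone.

How it is judged:
By the outcome, as a careful person would: the job done as asked, in the order asked, and still so for the second after the job is handed in, with the robot touching nothing.
It also fails if it takes over 72 s, if anything falls off the work surface, if the arm or the gripper's body presses on something with over 40 N, if the wrist force passes 120 N, or if a joint passes its speed limit or range.

### The arm

A 6-joint arm with a two-finger parallel gripper is mounted at the origin on a cart in front of the work surface, level with it; the furniture and walls round the work are solid. World frame = base frame: x ahead of the robot, y to its left, z up, the work surface at z = 0. Lengths are in mm, angles in rad, forces in N, time in s.
With the tool pointing down it reaches from about 350 to 875 mm from the base axis. Payload 4.2 kg.
Tool frame: the origin (TCP) lies between the finger pads; the fingertips stand 17 mm ahead of it and the grasp point (between the pads) lies 2 mm behind it (nose_length is the distance from the TCP to the fingertips, in mm); z points along the fingers, y is the direction in which the jaws open and shut (so a half turn about z gives the same grasp; the last joint's range is limited). The gripper opens to 85 mm and grips with 20 to 120 N. Pads are 22 mm wide; open, the fingers measure 114 mm over their backs; the gripper's body (76 mm by 85 mm) begins 54 mm behind the grasp point. The pads swing forward as they close: fully open they stand 13 mm farther back than shut.
Start: joints at [-0.99, 0.385, 0.008, 0, -1.194, -0.259], TCP at [197.687, -592.891, 248.312] pointing down, gripper open.
Joint ranges: [-3.14, 3.14], [-1.21, 2.06], [-1.07, 1.41], [-3.16, 2.05], [-2.99, -0.16], [-3.1, 3.1]. Speed limits (rad/s): [2.79, 2.79, 3.14, 3.14, 3.14, 3.14].

### API

Orientations are given as a unit quaternion [x, y, z, w].
In Python, from bench import * gives the robot as it stands.
- The arm moves only by the tool jog_arm, never from a script. Its argument "increments" is a list of rows, each a list of 4 numbers: the shift along the tool's x, y, z in m, then the turn about the tool's z in degrees. A call has 1 to 10 rows; each row is the pose to reach, as a shift and turn from the pose measured when the call began, along the tool's axes at that moment; what a row does not reach only later rows make up. A row lasts 1/8 s, in which the tool goes at most 62.5 mm and 10.7 degrees, less where a joint would pass 70% of its speed; a pose out of reach is approached as far as the arm can. A call with a gripper value outside its range is refused whole. "hand" is the gripper's target within -1 to 1 (fully open at 1, half-way at 0, shut at -1), set as the call begins (left out, the last holds). The fingers move at their own pace and stop on an object; the grip force is fixed at half the most. Time passes only in rows, so rows that repeat a pose let the fingers close. It gives the time, the measured TCP pose, the force and the opening at its end, in the units of the state.
- read_state(): the state, without advancing time (a new reading comes with each control period).
- get_image(name): name is "scene" or "top" or "wrist"; returns the picture (384x512x3 uint8, red, green, blue); there is no depth.
- calibration(name): a dict with "fx", "fy", "cx", "cy" (pixels), "position" and "rotation" of the camera in the world; the wrist camera has in their place "hand_eye" (4x4, takes a point from camera to tool coordinates, whose origin is the TCP and whose axes are the flange's). Camera axes: x right, y up, looking along -z (the intrinsics and any distortion apply to the point x, -y, -z); pixel columns grow to the right and rows downward; lengths in mm; the calibration is good to about 2 mm. A picture is of the moment at which its call begins: read the wrist's pose just before it. calibration takes no time and is no camera call.
- job_done(): hands the job in, once; it reports no verdict.
The state is a dict: "clock": time; "joints": joint angles; "joint_vel": joint speeds; "joint_efforts": joint torques, N m; "position": TCP position; "ee_rot": TCP orientation; "contact_force": force on the tool from outside, world axes, zero at the start; "wrist_torque": the same for the moment, N m; "gripper_width": finger opening in mm.
Only numpy, scipy, OpenCV 4.12 (cv2) and the standard library are available. Lean on these libraries where they do the work, as an engineer would, in place of code of your own. Each camera call takes 0.05 s, during which the arm holds its last target.

## Working session

There is one attempt and no reset: what is moved stays moved. The work goes in short steps, Python scripts to look and compute and a tool call to move; the robot and the scene stay as the last step left them, time stands still between calls to the robot, and variables do not carry over. Pictures are saved under pics/ and viewed, and the job is handed in when it is done.

Besides the shell and the picture viewer there is one more tool, called by a JSON object that holds its "name" and its "arguments", one argument or row to a line. jog_arm: Moves the arm, as the interface text tells. Its arguments: {"type":"object","properties":{"increments":{"type":"array"},"hand":{"type":"number"}},"required":["increments"]}

```bash
ls; mkdir -p pics; python3 - <<'E'
from bench import *
import cv2
s=read_state(); print({k:s[k] for k in s})
for n in("scene","top","wrist"):
    im=get_image(n); cv2.imwrite(f"pics/{n}0.png",im[:,:,::-1]); c=calibration(n); print(n,c)
E
```

```text
pics
{'clock': 0.0, 'joints': array([-9.90450255e-01,  3.85532621e-01,  6.63083237e-03, -5.35678254e-04,
       -1.19399642e+00, -2.58600244e-01]), 'joint_vel': array([-0.00093026,  0.00052342,  0.00086468, -0.00072869,  0.00043643,
       -0.00060735]), 'joint_efforts': array([-1.78187300e-03, -3.92290699e+01,  1.88396287e+01,  4.18608874e+00,
       -4.64877550e-03, -1.25229883e-05]), 'position': array([ 197.49339905, -592.39580643,  247.23250951]), 'ee_rot': array([-1.60082280e-01,  9.87103083e-01,  1.06121798e-03, -2.00663278e-04]), 'contact_force': array([0.36198154, 0.02999069, 0.00952322]), 'wrist_torque': array([-0.03007652, -0.0229094 ,  0.0199924 ]), 'gripper_width': 84.98996177092504}
scene {'fx': 424.3966219371002, 'fy': 424.3966219371002, 'cx': 250.97180147813899, 'cy': 194.8229493186593, 'position': array([   35.72382347, -1056.05113778,   504.83277052]), 'rotation': array([ 0.53346314, -0.11131141, -0.1854856 ,  0.81769306])}
top {'fx': 417.95089004697604, 'fy': 417.95089004697604, 'cx': 259.96232970527825, 'cy': 190.23214074609186, 'position': array([ 263.87089437, -161.49238122, 1111.7136795 ]), 'rotation': array([-0.06819429,  0.0583643 ,  0.71167521, -0.69675071])}
wrist {'fx': 267.8499640755007, 'fy': 267.8499640755007, 'cx': 253.54882544268924, 'cy': 193.90774133351994, 'hand_eye': array([[-4.95729558e-04,  9.48327884e-01,  3.17291631e-01,
         8.20202958e+01],
       [ 9.99999794e-01,  3.40515821e-04,  5.44637142e-04,
         3.66749777e-03],
       [ 4.08451768e-04,  3.17291835e-01, -9.48327857e-01,
        -1.26118950e+02],
       [ 0.00000000e+00,  0.00000000e+00,  0.00000000e+00,
         1.00000000e+00]])}
```

View pics/scene0.png

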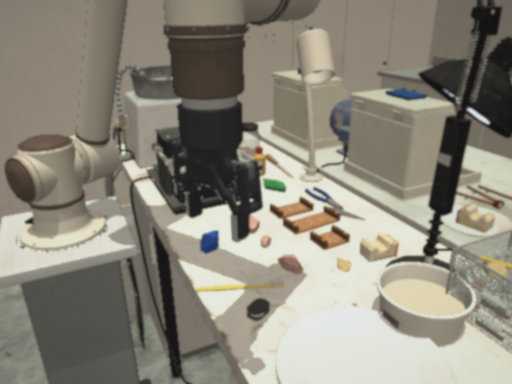

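View pics/top0.png

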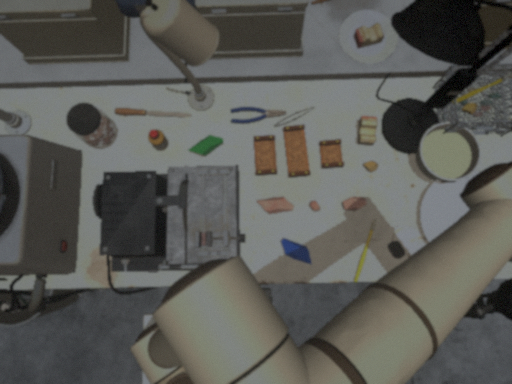

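View pics/wrist0.png

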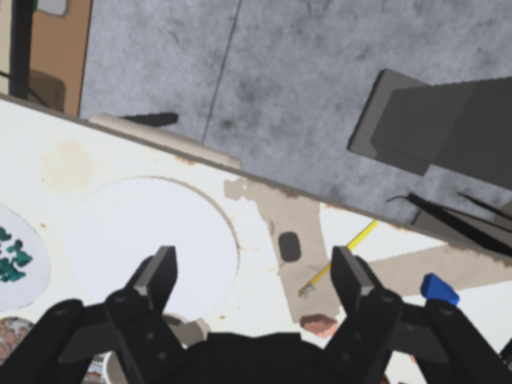

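The top view shows three pink stones: (275,205) longest, (314,205) smallest and (353,203) middle. The cradles are at (265,155), (296,150) and (331,153). The blue block at (296,250) and the green block at (207,145) are the look-alikes to leave. Next I'll measure coarsely from the top camera.

```bash
cat > h.py <<'E'
from bench import *
import cv2, numpy as np
from scipy.spatial.transform import Rotation as R
def tool():
    s=read_state(); return np.array(s["position"]),R.from_quat(s["ee_rot"]).as_matrix(),s
def cam(name,st=None):
    c=calibration(name)
    if name=="wrist":
        p,Rt,_=st or tool(); H=np.array(c["hand_eye"]); return c,p+Rt@H[:3,3],Rt@H[:3,:3]
    return c,np.array(c["position"]),R.from_quat(c["rotation"]).as_matrix()
def cast(C,uv,z):
    c,p,Rc=C; uv=np.atleast_2d(np.asarray(uv,float))
    k=np.array([[c["fx"],0,c["cx"]],[0,c["fy"],c["cy"]],[0,0,1]])
    d=np.array(c.get("distortion",np.zeros(5)),float)
    n=cv2.undistortPoints(uv.reshape(-1,1,2),k,d).reshape(-1,2)
    r=np.c_[n[:,0],-n[:,1],-np.ones(len(n))]@Rc.T
    return (p+r*((z-p[2])/r[:,2])[:,None])[:,:2]
def blobs(im,kind,amin=15):
    hsv=cv2.cvtColor(im,cv2.COLOR_RGB2HSV)
    lo,hi=dict(pink=((0,50,80),(13,140,255)),wood=((5,120,50),(20,255,255)))[kind]
    m=cv2.inRange(hsv,lo,hi); m=cv2.morphologyEx(m,cv2.MORPH_CLOSE,np.ones((3,3)))
    cs,_=cv2.findContours(m,cv2.RETR_EXTERNAL,cv2.CHAIN_APPROX_NONE)
    return [c for c in cs if cv2.contourArea(c)>=amin],m
def rect(C,c,z):
    w=cast(C,c.reshape(-1,2),z).astype(np.float32); (cx,cy),(a,b),t=cv2.minAreaRect(w)
    if a<b:a,b,t=b,a,t+90
    return np.round([cx,cy,a,b,(t+90)%180-90],1)
E
python3 - <<'E'
from h import *
im=cv2.imread("pics/top0.png")[:,:,::-1].copy(); C=cam("top")
print(tool()[1].round(3))
for uv in [(275,205),(314,205),(353,203),(265,155),(331,153)]: print(cv2.cvtColor(im,cv2.COLOR_RGB2HSV)[uv[1],uv[0]])
for k,z in(("pink",14),("wood",15)):
    for c in blobs(im,k)[0]:
        x,y,w,h=cv2.boundingRect(c)
        if 80<y<240 and 230<x<400: print(k,(x+w//2,y+h//2),rect(C,c,z))
cr=cv2.resize(im[120:225,240:390],None,fx=5,fy=5,interpolation=cv2.INTER_CUBIC); cv2.imwrite("pics/crop0.png",cr[:,:,::-1])
E
```

```text
[[-0.949 -0.316 -0.001]
 [-0.316  0.949  0.001]
 [ 0.     0.002 -1.   ]]
[  8  80 127]
[  8  93 126]
[  8  79 100]
[ 14 122 119]
[ 14 124 117]
pink (314, 205) [ 418.2 -290.5   24.8   17.9   24.2]
pink (355, 203) [ 423.  -397.5   61.    32.1   88.7]
pink (275, 205) [ 423.  -187.5   87.1   38.3  -81.7]
pink (331, 154) [ 558.6 -341.7   56.8   54.3  -88. ]
pink (265, 156) [ 557.6 -163.1   88.2   56.5    2. ]
pink (296, 150) [ 572.8 -247.4  128.9   56.9    4.4]
pink (369, 117) [ 660.4 -450.    41.     5.8   88.5]
wood (331, 153) [ 560.8 -340.4   58.4   49.2    2.6]
wood (265, 155) [ 558.1 -163.3   84.7   48.5    3.6]
wood (296, 150) [ 570.5 -247.3  127.6   50.8    5.1]
```

View pics/crop0.png

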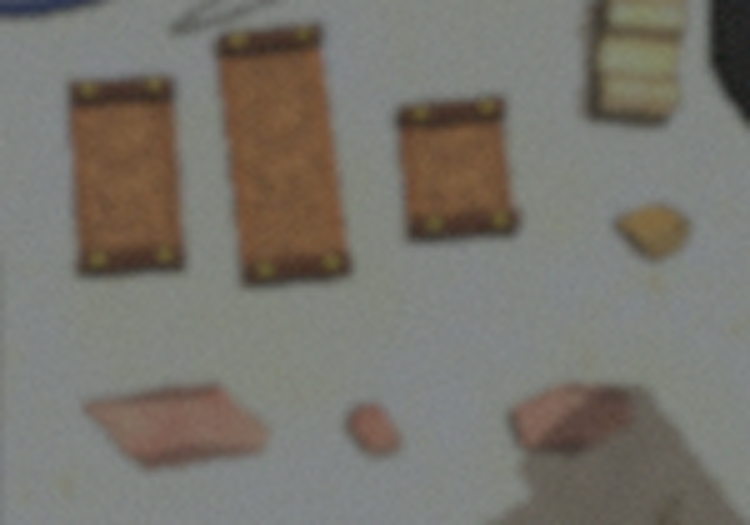

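{"name": "jog_arm", "arguments": {
  "increments": [
    [-0.365,0.195,0,18.4],
    [-0.365,0.195,0,18.4],
    [-0.365,0.195,0,18.4],
    [-0.365,0.195,0,18.4],
    [-0.365,0.195,0,18.4],
    [-0.365,0.195,0,18.4],
    [-0.365,0.195,0,18.4],
    [-0.365,0.195,0,18.4],
    [-0.365,0.195,0,18.4]
  ],
  "hand": 1
}}

```text
clock: 1.27
position: [481.8, -292.1, 247.4]
ee_rot: [-0.0, 1.0, 0.001, -0.001]
contact_force: [-0.4, -0.0, 0.1]
gripper_width: 85.3
```

```bash
cat > look.py <<'E'
import sys
from h import *
def look(tag):
    st=tool(); im=get_image("wrist"); cv2.imwrite(f"pics/{tag}.png",im[:,:,::-1]); C=cam("wrist",st)
    print("t",round(st[2]["clock"],2),"pos",st[0].round(1),"yaw tool y",np.degrees(np.arctan2(st[1][1,1],st[1][0,1])).round(1),"j",st[2]["joints"].round(2))
    return im,C
if __name__=="__main__":
    im,C=look(sys.argv[1])
    for k,z in(("pink",13),("wood",13)):
        for c in blobs(im,k,150)[0]:
            x,y,w,h=cv2.boundingRect(c); print(k,(x+w//2,y+h//2),rect(C,c,z))
E
python3 look.py w1
```

```text
t 1.27 pos [ 481.8 -292.1  247.4] yaw tool y 90.0 j [-0.26  0.28 -0.15 -0.   -1.15 -1.31]
pink (217, 219) [ 560.6 -344.5   77.7   59.     3.7]
pink (341, 215) [ 554.1 -165.7   96.8   63.     2.2]
pink (281, 221) [ 564.3 -251.7  131.1   57.5    3.9]
pink (253, 121) [ 418.7 -292.7   27.9   19.    35. ]
pink (173, 123) [ 422.6 -398.6   61.9   35.9  -72.9]
pink (334, 123) [ 423.5 -187.5   91.7   40.1  -82.3]
wood (218, 217) [ 555.8 -343.2   55.8   53.1    3.3]
wood (340, 217) [ 557.6 -167.3   88.2   54.7    1.8]
wood (280, 222) [ 566.7 -251.7  122.4   53.2    4.9]
```

View pics/w1.png

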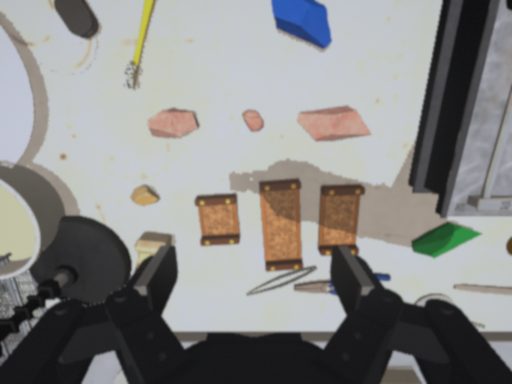

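{"name": "jog_arm", "arguments": {
  "increments": [
    [0.058,0.105,0.117,-98],
    [0.058,0.105,0.117,-98],
    [0.058,0.105,0.117,-98],
    [0.058,0.105,0.117,-98],
    [0.058,0.105,0.117,-98],
    [0.058,0.105,0.117,-98],
    [0.058,0.105,0.117,-98],
    [0.058,0.105,0.117,-98],
    [0.058,0.105,0.117,-98],
    [0.058,0.105,0.117,-98]
  ]
}}

```text
clock: 2.58
position: [422.8, -188.3, 130.9]
ee_rot: [0.754, -0.657, -0.001, -0.0]
contact_force: [-0.7, 0.4, -0.9]
gripper_width: 85.6
```

```bash
python3 look.py w2
```

```text
t 2.58 pos [ 422.8 -188.3  130.9] yaw tool y -172.2 j [-0.07  0.24 -0.54 -0.   -0.79  0.21]
pink (52, 194) [ 614.1 -161.9   60.6   10.9  -88.9]
pink (111, 197) [ 556.3 -165.5  100.2   62.6    1.8]
pink (253, 193) [ 423.3 -186.9   93.6   41.7  -80.8]
pink (99, 104) [ 562.9 -251.1  127.3   58.     4.7]
pink (11, 99) [ 642.1 -243.9   58.7   11.5  -85.4]
pink (274, 78) [ 419.  -292.1   28.1   19.8   27.9]
pink (114, 7) [ 551.2 -325.5   15.6    9.3    7.8]
pink (112, 14) [ 552.9 -322.6   67.6   18.4    4.7]
wood (51, 196) [ 615.1 -159.4   50.2    6.9  -88.4]
wood (111, 197) [ 556.5 -165.8   87.    60.1    1.3]
wood (96, 103) [ 565.9 -251.3  120.9   54.5    4.3]
wood (10, 98) [ 641.7 -244.7   55.4   10.1  -85.8]
wood (110, 12) [ 553.1 -321.8   58.3   16.1    7.8]
```

View pics/w2.png

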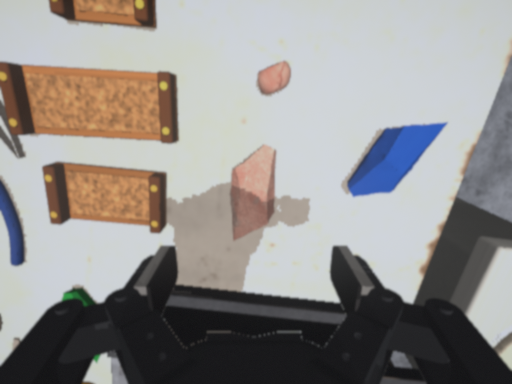

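```bash
python3 - <<'E'
from h import *
C=cam("top")
print("saw edge",[cast(C,[(240,168),(240,238),(245,238)],z).round(0).tolist() for z in(0,60,120)])
st=(np.array([481.8,-292.1,247.4]),R.from_quat([0,1,.001,-.001]).as_matrix(),None)
C1=cam("wrist",st)
im=cv2.imread("pics/w1.png"); 
hsv=cv2.cvtColor(im,cv2.COLOR_BGR2HSV); m=cv2.inRange(hsv,(20,120,120),(35,255,255))
n,l,s,ce=cv2.connectedComponentsWithStats(m)
for i in range(1,n):
    if 190<ce[i][0]<370 and 170<ce[i][1]<280 and s[i][4]>2: print(ce[i].round(1),s[i][4],cast(C1,ce[i],21).round(1))
cv2.imwrite("pics/c1.png",cv2.resize(im[170:280,190:370],None,fx=4.4,fy=4.4,interpolation=cv2.INTER_CUBIC))
E
```

```text
saw edge [[[528.0, -95.0], [338.0, -93.0], [338.0, -106.0]], [[514.0, -98.0], [334.0, -96.0], [334.0, -109.0]], [[500.0, -102.0], [330.0, -100.0], [330.0, -112.0]]]
[227.2 201.1] 21 [[ 528.1 -328.2]]
[201.8 202.5] 18 [[ 530.1 -363.9]]
[206.6 242.1] 11 [[ 592.2 -360.5]]
[231.4 241.1] 11 [[ 590.7 -324. ]]
[327.8 252.4] 8 [[ 609.8 -180.3]]
[352.2 252. ] 4 [[ 609.2 -143.7]]
[272.  268.3] 7 [[ 637.3 -263.2]]
[296.1 266.9] 8 [[ 634.8 -226.4]]
```

View pics/c1.png

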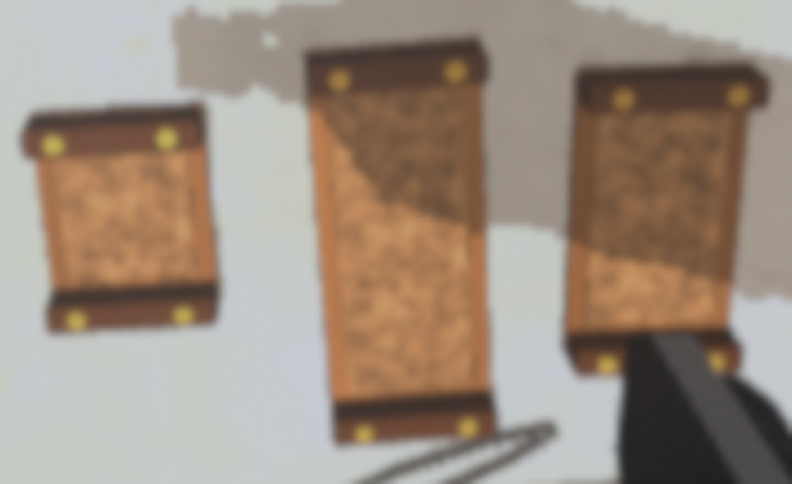

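```bash
python3 - <<'E'
from h import *
st=(np.array([481.8,-292.1,247.4]),R.from_quat([0,1,.001,-.001]).as_matrix(),None)
C1=cam("wrist",st)
for n,p in dict(long=[(267.3,187.5),(293.4,185.8),(272,268.3),(296.1,266.9)],mid=[(331.8,191.9),(357.7,191.4),(327.8,252.4),(352.8,252)],short=[(201.8,202.5),(227.2,201.1),(206.6,242.1),(231.4,241.1)]).items():
    w=cast(C1,p,21); d=w[2:].mean(0)-w[:2].mean(0); print(n,w.mean(0).round(1),np.linalg.norm(d).round(1),np.degrees(np.arctan2(d[1],d[0])).round(1),w.round(0).tolist())
im=cv2.imread("pics/w2.png")
cv2.imwrite("pics/c2.png",cv2.resize(im[0:260,0:310],None,fx=2.3,fy=2.3,interpolation=cv2.INTER_CUBIC))
E
```

```text
long [ 571.5 -249.6] 129.5 4.3 [[508.0, -272.0], [506.0, -237.0], [637.0, -263.0], [635.0, -226.0]]
mid [ 561.9 -163.3] 95.3 2.1 [[515.0, -183.0], [514.0, -147.0], [610.0, -180.0], [609.0, -143.0]]
short [ 560.2 -344.2] 62.5 3.4 [[530.0, -364.0], [528.0, -328.0], [592.0, -361.0], [591.0, -324.0]]
```

View pics/c2.png

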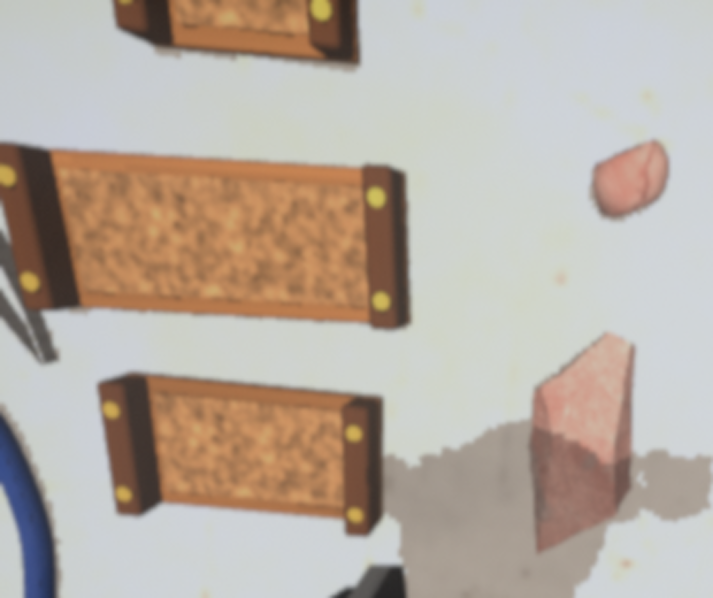

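{"name": "jog_arm", "arguments": {
  "increments": [
    [-0.001,0,0.06,0],
    [-0.001,0,0.1,0],
    [-0.001,0,0.114,0],
    [-0.001,0,0.114,0]
  ]
}}

```text
clock: 3.12
position: [421.7, -187.4, 15.9]
ee_rot: [0.753, -0.658, -0.002, 0.001]
contact_force: [-0.0, -0.4, 0.2]
gripper_width: 85.0
```

{"name": "jog_arm", "arguments": {
  "increments": [
    [0,0,0,0],
    [0,0,0,0],
    [0,0,0,0],
    [0,0,0,0],
    [0,0,0,0],
    [0,0,0,0]
  ],
  "hand": -1
}}

```text
clock: 3.88
position: [422.5, -187.5, 17.4]
ee_rot: [0.753, -0.658, -0.001, 0.0]
contact_force: [-0.8, 0.8, 6.6]
gripper_width: 40.5
```

```bash
python3 - <<'E'
from h import *
st=(np.array([422.8,-188.3,130.9]),R.from_quat([.754,-.657,-.001,0]).as_matrix(),None)
C1=cam("wrist",st)
for n,p in dict(long=[(163.5,86),(165.7,131),(2.8,76.5),(13,122.6)],mid=[(154,188.5),(154.3,224),(48.5,178.3),(53.5,215)]).items():
    w=cast(C1,p,21); d=w[2:].mean(0)-w[:2].mean(0); print(n,w.mean(0).round(1),np.linalg.norm(d).round(1),np.degrees(np.arctan2(d[1],d[0])).round(1),w.round(0).tolist())
E
```

```text
long [ 571.4 -250. ] 129.4 4.7 [[508.0, -273.0], [505.0, -237.0], [637.0, -263.0], [634.0, -227.0]]
mid [ 561.5 -164. ] 95.4 2.0 [[514.0, -184.0], [513.0, -148.0], [610.0, -180.0], [609.0, -144.0]]
```

{"name": "jog_arm", "arguments": {
  "increments": [
    [0,0,-0.02,0],
    [0,0,-0.04,0],
    [0,0,-0.083,0],
    [0,0,-0.083,0],
    [0,0,-0.083,0]
  ]
}}

```text
clock: 4.5
position: [421.8, -187.4, 100.1]
ee_rot: [0.753, -0.658, -0.002, 0.0]
contact_force: [-0.6, 0.2, -2.2]
gripper_width: 40.4
```

```bash
python3 look.py w3 | head -1; python3 - <<'E'
import cv2
im=cv2.imread("pics/w3.png"); cv2.imwrite("pics/c3.png",cv2.resize(im[120:330,130:380],None,fx=2.8,fy=2.8))
E
```

```text
t 4.5 pos [ 421.8 -187.4  100.1] yaw tool y -172.4 j [-0.07  0.29 -0.58 -0.   -0.71  0.2 ]
```

View pics/c3.png

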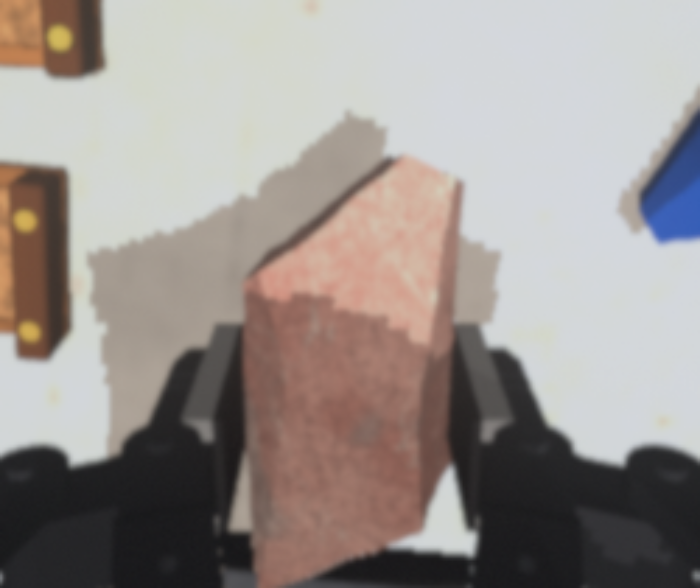

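{"name": "jog_arm", "arguments": {
  "increments": [
    [0.082,-0.14,0,-86.9],
    [0.082,-0.14,0,-86.9],
    [0.082,-0.14,0,-86.9],
    [0.082,-0.14,0,-86.9],
    [0.082,-0.14,0,-86.9],
    [0.082,-0.14,0,-86.9],
    [0.082,-0.14,0,-86.9],
    [0.082,-0.14,0,-86.9],
    [0.082,-0.14,0,-86.9],
    [0.082,-0.14,0,-86.9]
  ]
}}

```text
clock: 5.8
position: [570.7, -249.9, 97.8]
ee_rot: [0.999, 0.038, -0.003, -0.001]
contact_force: [-0.3, -0.5, -2.2]
gripper_width: 40.5
```

```bash
python3 look.py w4 | head -1
```

```text
t 5.8 pos [ 570.7 -249.9   97.8] yaw tool y -85.6 j [-0.15  0.52 -0.18 -0.   -0.88  1.8 ]
```

View pics/w4.png

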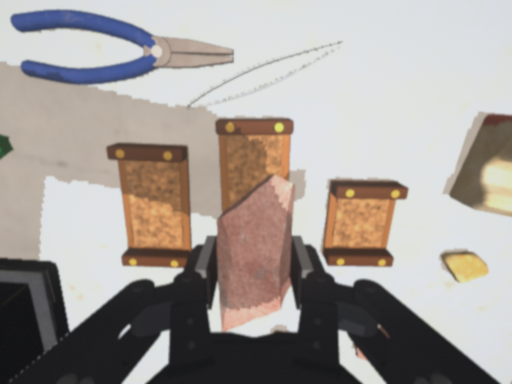

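{"name": "jog_arm", "arguments": {
  "increments": [
    [0.001,0,0.035,0],
    [0.001,0,0.055,0],
    [0.001,0,0.068,0],
    [0.001,0,0.072,0],
    [0.001,0,0.072,0]
  ]
}}

```text
clock: 6.48
position: [571.8, -249.8, 26.4]
ee_rot: [0.999, 0.038, -0.002, -0.001]
contact_force: [0.7, 0.7, -1.8]
gripper_width: 40.1
```

{"name": "jog_arm", "arguments": {
  "increments": [
    [0,0,0.0015,0],
    [0,0,0.003,0],
    [0,0,0.003,0]
  ]
}}

```text
clock: 6.85
position: [571.9, -249.8, 23.7]
ee_rot: [0.999, 0.038, -0.002, -0.001]
contact_force: [0.6, -1.1, -1.9]
gripper_width: 40.4
```

{"name": "jog_arm", "arguments": {
  "increments": [
    [0,0,0.001,0],
    [0,0,0.0015,0],
    [0,0,0.0015,0]
  ]
}}

```text
clock: 7.22
position: [572.0, -249.8, 23.5]
ee_rot: [0.999, 0.039, -0.002, -0.001]
contact_force: [-2.6, 1.6, 5.0]
gripper_width: 40.7
```

Force turned upward, so the stone is on the cork. I'll open and lift.

{"name": "jog_arm", "arguments": {
  "increments": [
    [0,0,-0.001,0],
    [0,0,-0.001,0],
    [0,0,-0.001,0],
    [0,0,-0.001,0]
  ],
  "hand": 0.45
}}

```text
clock: 7.72
position: [572.0, -249.9, 24.4]
ee_rot: [0.999, 0.039, -0.002, -0.001]
contact_force: [1.3, -0.1, 0.3]
gripper_width: 61.9
```

{"name": "jog_arm", "arguments": {
  "increments": [
    [0,0,-0.03,0],
    [0,0,-0.08,0],
    [0,0,-0.12,0],
    [0,0,-0.12,0]
  ]
}}

```text
clock: 8.22
position: [574.7, -250.7, 148.6]
ee_rot: [0.999, 0.039, 0.002, 0.0]
contact_force: [-0.1, -0.4, 0.3]
gripper_width: 62.1
```

```bash
python3 look.py w5
```

```text
t 8.22 pos [ 574.7 -250.7  148.6] yaw tool y -85.5 j [-0.15  0.47 -0.12 -0.   -0.97  1.8 ]
pink (278, 312) [ 421.6 -291.8   30.3   22.9    6.7]
pink (340, 238) [ 525.8 -349.2   57.4    9.7  -85.6]
pink (170, 238) [ 511.  -164.5   56.9   10.9  -88.4]
pink (343, 202) [ 565.8 -344.1   67.2   62.9    3.3]
pink (167, 188) [ 566.1 -164.5   99.    62.9    2. ]
pink (252, 188) [ 569.6 -250.4  142.4   57.6    4.8]
pink (472, 127) [ 651.4 -454.5   70.2   12.    85.6]
wood (167, 239) [ 510.8 -161.4   46.1    6.1  -85.6]
wood (340, 238) [ 525.8 -349.2   54.7    7.3  -85.6]
wood (343, 204) [ 564.9 -343.9   60.    57.4  -86.6]
wood (170, 188) [ 566.8 -166.9   89.6   54.5    2. ]
wood (253, 183) [ 576.8 -250.2  124.2   53.8    4.5]
wood (484, 127) [ 652.  -464.4   47.4    7.    86.1]
```

View pics/w5.png

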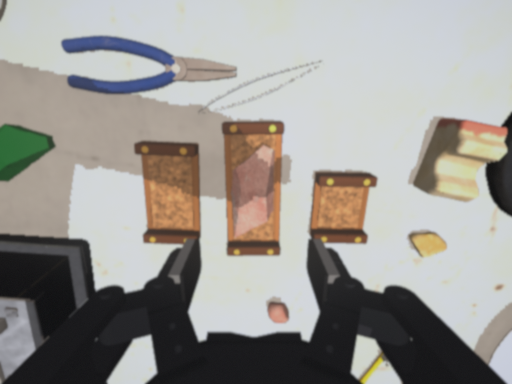

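```bash
python3 - <<'E'
import cv2
im=cv2.imread("pics/w5.png"); cv2.imwrite("pics/c5.png",cv2.resize(im[115:260,205:305],None,fx=4,fy=4,interpolation=cv2.INTER_CUBIC))
E
```

```text
(no output)
```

View pics/c5.png

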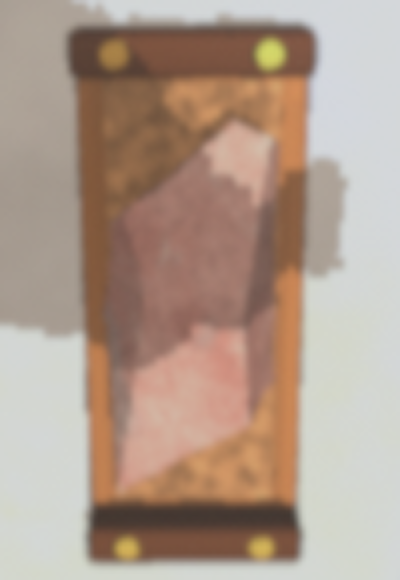

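```bash
python3 - <<'E'
from h import *
C=cam("wrist"); f=lambda x,y:(205+x/4,115+y/4)
P=cast(C,[f(113,53),f(270,53),f(127,547),f(261,547)],21); c=P.mean(0); a=P[:2].mean(0)-P[2:].mean(0); a/=np.linalg.norm(a); b=np.array([-a[1],a[0]])
print(c)
for n,p in dict(far=(237,120),far2=(277,138),near=(118,492),L=(107,320),R=(277,240)).items():
    for z in(8,20,33): q=cast(C,[f(*p)],z)[0]-c; print(n,z,(q@a).round(1),(q@b).round(1))
E
```

```text
[ 569.50068266 -250.11083421]
far 8 47.0 -11.0
far 20 48.8 -10.6
far 33 50.6 -10.1
far2 8 42.6 -20.9
far2 20 44.5 -20.0
far2 33 46.6 -19.0
near 8 -54.6 20.9
near 20 -48.2 19.9
near 33 -41.4 18.8
L 8 -4.6 22.4
L 20 -0.5 21.3
L 33 3.9 20.2
R 8 16.7 -21.4
R 20 19.8 -20.5
R 33 23.2 -19.5
```

{"name": "jog_arm", "arguments": {
  "increments": [
    [-0.163,0.135,0.018,96],
    [-0.163,0.135,0.018,96],
    [-0.163,0.135,0.018,96],
    [-0.163,0.135,0.018,96],
    [-0.163,0.135,0.018,96],
    [-0.163,0.135,0.018,96],
    [-0.163,0.135,0.018,96],
    [-0.163,0.135,0.018,96],
    [-0.163,0.135,0.018,96],
    [-0.163,0.135,0.018,96]
  ],
  "hand": 1
}}

```text
clock: 9.52
position: [420.4, -396.9, 126.5]
ee_rot: [-0.698, 0.716, 0.002, 0.0]
contact_force: [-0.0, -0.5, -0.2]
gripper_width: 85.4
```

```bash
python3 look.py w6;  python3 - <<'E'
import cv2
im=cv2.imread("pics/w6.png"); cv2.imwrite("pics/c6.png",cv2.resize(im[130:260,160:350],None,fx=4,fy=4,interpolation=cv2.INTER_CUBIC))
E
```

```text
t 9.53 pos [ 420.4 -396.9  126.5] yaw tool y 178.5 j [-0.48  0.42 -0.27 -0.   -0.88  0.45]
pink (257, 285) [ 419.3 -296.1   34.4   24.5   87.9]
pink (81, 252) [ 597.4 -339.6   58.4    9.5  -86.9]
pink (115, 243) [ 554.5 -349.3   69.6   56.9    3.1]
pink (250, 192) [ 423.  -398.9   63.6   35.8   87. ]
wood (114, 369) [ 594.7 -179.7   50.    20.4  -83.1]
wood (174, 320) [ 514.7 -250.2   57.1   20.5  -85.1]
wood (82, 253) [ 596.7 -338.7   53.9    9.3  -86.3]
wood (118, 243) [ 555.5 -349.2   55.8   54.4    2.8]
```

View pics/c6.png

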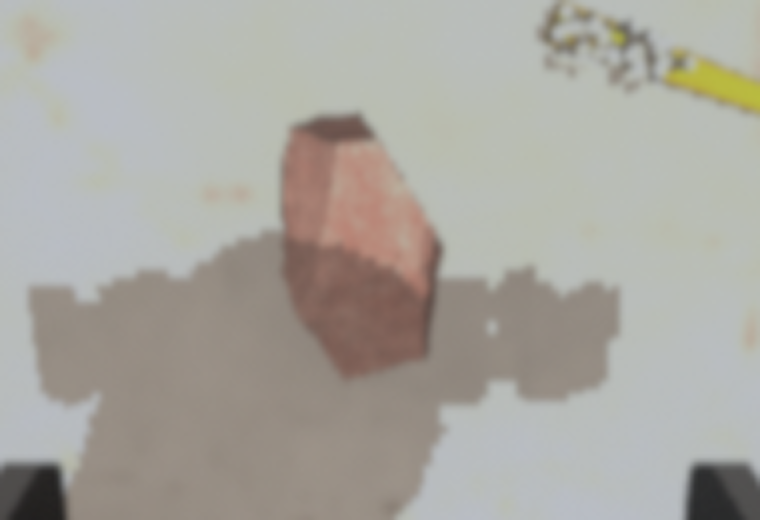

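{"name": "jog_arm", "arguments": {
  "increments": [
    [-0.002,-0.003,0.06,1],
    [-0.002,-0.003,0.1,1],
    [-0.002,-0.003,0.108,1],
    [-0.002,-0.003,0.108,1]
  ]
}}

```text
clock: 10.07
position: [423.6, -395.0, 18.9]
ee_rot: [-0.693, 0.721, 0.002, -0.0]
contact_force: [-0.3, -0.2, -0.8]
gripper_width: 85.7
```

{"name": "jog_arm", "arguments": {
  "increments": [
    [0,0,0,0],
    [0,0,0,0],
    [0,0,0,0],
    [0,0,0,0],
    [0,0,0,0],
    [0,0,0,0]
  ],
  "hand": -1
}}

```text
clock: 10.82
position: [424.5, -395.5, 20.7]
ee_rot: [-0.693, 0.721, 0.0, 0.0]
contact_force: [0.2, 0.9, 5.2]
gripper_width: 35.3
```

{"name": "jog_arm", "arguments": {
  "increments": [
    [0,0,-0.02,0],
    [0,0,-0.04,0],
    [0,0,-0.083,0],
    [0,0,-0.083,0],
    [0,0,-0.083,0]
  ]
}}

```text
clock: 11.45
position: [424.0, -395.1, 103.4]
ee_rot: [-0.693, 0.721, 0.001, 0.0]
contact_force: [-0.0, -0.4, -2.3]
gripper_width: 35.4
```

```bash
python3 look.py w7|head -1;  python3 - <<'E'
import cv2
im=cv2.imread("pics/w7.png"); cv2.imwrite("pics/c7.png",cv2.resize(im[130:330,130:380],None,fx=3,fy=3,interpolation=cv2.INTER_CUBIC))
E
```

```text
t 11.45 pos [ 424.  -395.1  103.4] yaw tool y 177.7 j [-0.47  0.45 -0.29 -0.   -0.83  0.43]
```

View pics/c7.png

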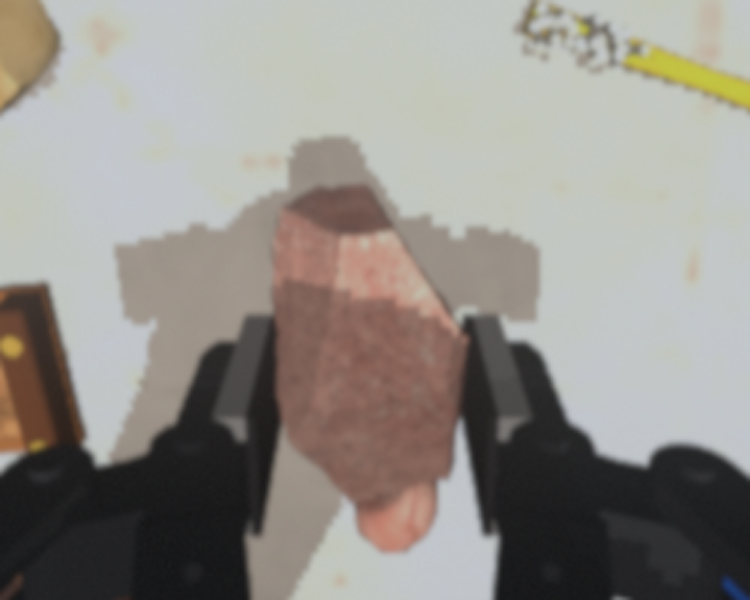

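{"name": "jog_arm", "arguments": {
  "increments": [
    [-0.237,-0.132,0,85.6],
    [-0.237,-0.132,0,85.6],
    [-0.237,-0.132,0,85.6],
    [-0.237,-0.132,0,85.6],
    [-0.237,-0.132,0,85.6],
    [-0.237,-0.132,0,85.6],
    [-0.237,-0.132,0,85.6],
    [-0.237,-0.132,0,85.6],
    [-0.237,-0.132,0,85.6],
    [-0.237,-0.132,0,85.6]
  ]
}}

```text
clock: 12.75
position: [564.3, -163.4, 101.5]
ee_rot: [-0.019, 1.0, 0.001, -0.002]
contact_force: [0.4, -0.1, -1.7]
gripper_width: 35.0
```

```bash
python3 look.py w8 | head -1
```

```text
t 12.75 pos [ 564.3 -163.4  101.5] yaw tool y 92.1 j [-0.01  0.47 -0.27 -0.   -0.84 -1.52]
```

View pics/w8.png

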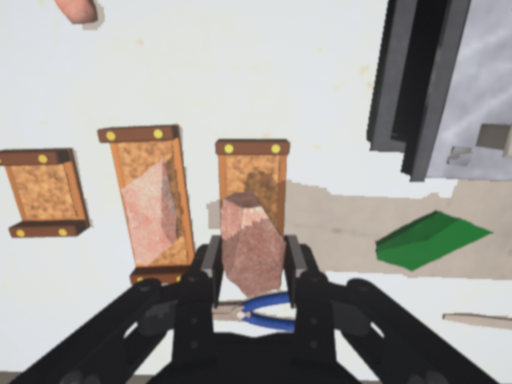

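{"name": "jog_arm", "arguments": {
  "increments": [
    [-0.001,0,0.035,0],
    [-0.001,0,0.055,0],
    [-0.001,0,0.067,0],
    [-0.001,0,0.073,0],
    [-0.001,0,0.073,0]
  ]
}}

```text
clock: 13.42
position: [565.3, -163.3, 28.8]
ee_rot: [-0.019, 1.0, 0.001, -0.002]
contact_force: [-0.5, 0.2, -0.9]
gripper_width: 34.9
```

{"name": "jog_arm", "arguments": {
  "increments": [
    [0,0,0.001,0],
    [0,0,0.002,0],
    [0,0,0.002,0]
  ]
}}

```text
clock: 13.8
position: [565.4, -163.3, 27.1]
ee_rot: [-0.019, 1.0, 0.001, -0.002]
contact_force: [-0.1, 0.2, -1.1]
gripper_width: 35.2
```

{"name": "jog_arm", "arguments": {
  "increments": [
    [0,0,0.001,0],
    [0,0,0.002,0],
    [0,0,0.002,0]
  ]
}}

```text
clock: 14.18
position: [565.5, -163.3, 26.6]
ee_rot: [-0.019, 1.0, 0.001, -0.002]
contact_force: [-2.8, 1.3, 7.8]
gripper_width: 35.3
```

{"name": "jog_arm", "arguments": {
  "increments": [
    [0,0,-0.001,0],
    [0,0,-0.001,0],
    [0,0,-0.001,0],
    [0,0,-0.001,0]
  ],
  "hand": 0.45
}}

```text
clock: 14.68
position: [565.4, -163.3, 27.4]
ee_rot: [-0.019, 1.0, 0.001, -0.002]
contact_force: [-0.3, 0.3, -0.3]
gripper_width: 61.9
```

{"name": "jog_arm", "arguments": {
  "increments": [
    [0,0,-0.03,0],
    [0,0,-0.08,0],
    [0,0,-0.12,0],
    [0,0,-0.12,0]
  ]
}}

```text
clock: 15.18
position: [568.1, -163.7, 151.3]
ee_rot: [-0.019, 1.0, 0.0, 0.002]
contact_force: [0.4, 0.5, -0.7]
gripper_width: 62.1
```

```bash
python3 look.py w9;  python3 - <<'E'
import cv2
im=cv2.imread("pics/w9.png"); cv2.imwrite("pics/c9.png",cv2.resize(im[130:270,130:330],None,fx=4,fy=4,interpolation=cv2.INTER_CUBIC))
E
```

```text
t 15.18 pos [ 568.1 -163.7  151.3] yaw tool y 92.2 j [-0.01  0.41 -0.21 -0.   -0.94 -1.52]
pink (168, 246) [ 639.6 -257.1   37.8   11.3  -87.8]
pink (74, 173) [ 561.  -344.1   75.    69.1    3.7]
pink (253, 179) [ 562.7 -164.6  108.5   58.2    2.2]
pink (166, 178) [ 567.1 -250.9  130.8   62.8    4.6]
pink (109, 16) [ 420.7 -292.    27.2   23.4  -87.8]
wood (500, 229) [609.  107.6  48.7  23.   19.4]
wood (77, 205) [ 594.7 -349.2   48.3    6.8  -87.8]
wood (81, 168) [ 555.1 -339.4   59.    54.8    3.3]
wood (253, 174) [ 556.3 -164.9   90.3   53.8    2.4]
wood (168, 178) [ 565.6 -248.8  125.2   56.2    4.9]
```

View pics/c9.png

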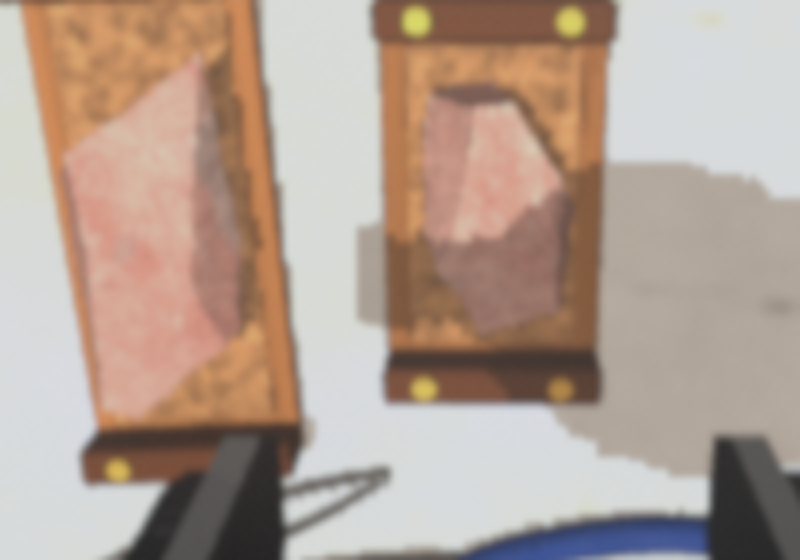

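```bash
python3 - <<'E'
from h import *
C=cam("wrist"); f=lambda x,y:(130+x/4,130+y/4)
P=cast(C,[f(416,22),f(571,22),f(424,389),f(560,389)],21); c=P.mean(0); a=P[2:].mean(0)-P[:2].mean(0); a/=np.linalg.norm(a); b=np.array([-a[1],a[0]])
print(c,np.degrees(np.arctan2(a[1],a[0])))
for n,p in dict(near=(480,83),nearTop=(490,102),far=(488,337),L=(423,200),R=(572,195)).items():
    for z in(6,14,22,30): q=cast(C,[f(*p)],z)[0]-c; print(n,z,(q@a).round(1),(q@b).round(1))
E
```

```text
[ 559.17100884 -164.09634493] 1.8943503800409285
near 6 -30.3 -3.3
near 14 -31.7 -3.2
near 22 -33.0 -3.1
near 30 -34.3 -3.0
nearTop 6 -25.5 -0.8
nearTop 14 -27.0 -0.8
nearTop 22 -28.5 -0.8
nearTop 30 -29.9 -0.7
far 6 38.7 -1.1
far 14 35.3 -1.1
far 22 31.9 -1.1
far 30 28.6 -1.1
L 6 0.2 -18.1
L 14 -2.0 -17.6
L 22 -4.3 -17.1
L 30 -6.5 -16.5
R 6 -1.3 20.6
R 14 -3.5 20.0
R 22 -5.7 19.4
R 30 -7.9 18.7
```

{"name": "jog_arm", "arguments": {
  "increments": [
    [0.153,-0.123,0.045,-26],
    [0.153,-0.123,0.045,-26],
    [0.153,-0.123,0.045,-26],
    [0.153,-0.123,0.045,-26],
    [0.153,-0.123,0.045,-26],
    [0.153,-0.123,0.045,-26]
  ],
  "hand": 1
}}

```text
clock: 15.98
position: [419.4, -291.7, 103.5]
ee_rot: [-0.244, 0.97, 0.001, 0.0]
contact_force: [0.2, 0.9, -0.4]
gripper_width: 85.4
```

```bash
python3 look.py w10;  python3 - <<'E'
import cv2
im=cv2.imread("pics/w10.png"); cv2.imwrite("pics/c10.png",cv2.resize(im[140:260,170:340],None,fx=4.5,fy=4.5,interpolation=cv2.INTER_CUBIC))
E
```

```text
t 15.97 pos [ 419.4 -291.7  103.5] yaw tool y 118.2 j [-0.29  0.35 -0.46 -0.   -0.76 -0.79]
pink (229, 316) [ 550.1 -252.    85.2   61.3    4.6]
pink (254, 202) [ 417.9 -292.4   31.2   20.    27.4]
wood (309, 331) [ 515.8 -175.1   49.9   26.7  -89.2]
wood (229, 317) [ 548.8 -252.3   86.    59.1    4.7]
wood (123, 279) [ 547.6 -366.4   32.7   15.2    4. ]
```

View pics/c10.png

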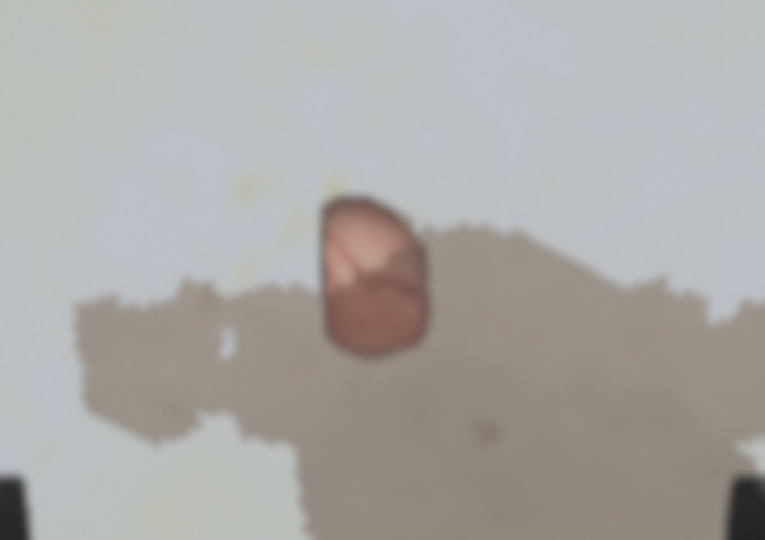

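{"name": "jog_arm", "arguments": {
  "increments": [
    [0.002,0,0.05,0],
    [0.002,0,0.077,0],
    [0.002,0,0.085,0],
    [0.002,0,0.085,0]
  ]
}}

```text
clock: 16.52
position: [418.8, -292.1, 18.8]
ee_rot: [-0.245, 0.97, 0.001, 0.001]
contact_force: [0.7, 0.8, -0.4]
gripper_width: 86.0
```

{"name": "jog_arm", "arguments": {
  "increments": [
    [0,0,0,0],
    [0,0,0,0],
    [0,0,0,0],
    [0,0,0,0],
    [0,0,0,0],
    [0,0,0,0],
    [0,0,0,0]
  ],
  "hand": -1
}}

```text
clock: 17.4
position: [419.3, -292.2, 19.6]
ee_rot: [-0.245, 0.97, 0.0, 0.001]
contact_force: [-0.9, 1.2, 5.5]
gripper_width: 18.2
```

{"name": "jog_arm", "arguments": {
  "increments": [
    [0,0,-0.02,0],
    [0,0,-0.04,0],
    [0,0,-0.083,0],
    [0,0,-0.083,0],
    [0,0,-0.083,0]
  ]
}}

```text
clock: 18.02
position: [418.5, -292.1, 102.2]
ee_rot: [-0.245, 0.97, 0.001, 0.001]
contact_force: [0.5, -0.3, -0.1]
gripper_width: 18.3
```

```bash
python3 look.py w11|head -1;  python3 - <<'E'
import cv2
im=cv2.imread("pics/w11.png"); cv2.imwrite("pics/c11.png",cv2.resize(im[130:330,130:380],None,fx=3,fy=3,interpolation=cv2.INTER_CUBIC))
E
```

```text
t 18.02 pos [ 418.5 -292.1  102.2] yaw tool y 118.3 j [-0.29  0.35 -0.46 -0.   -0.75 -0.78]
```

View pics/c11.png

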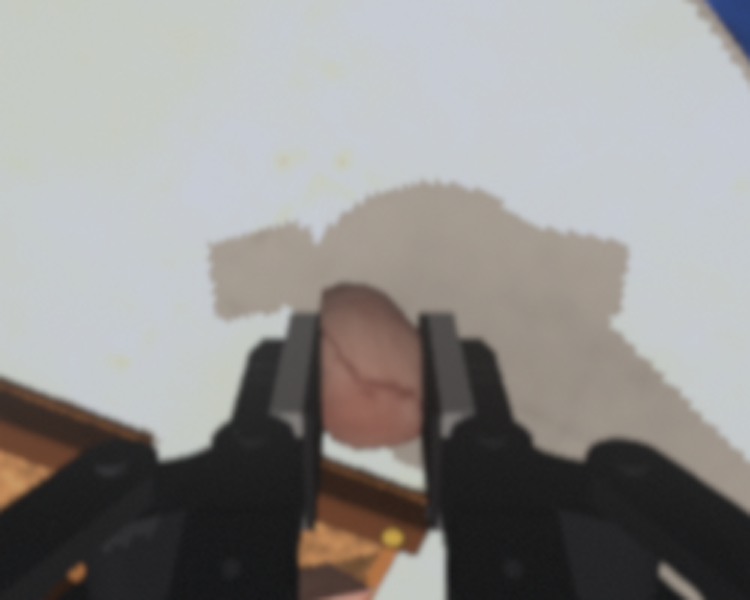

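{"name": "jog_arm", "arguments": {
  "increments": [
    [-0.101,-0.114,0,24.9],
    [-0.101,-0.114,0,24.9],
    [-0.101,-0.114,0,24.9],
    [-0.101,-0.114,0,24.9],
    [-0.101,-0.114,0,24.9],
    [-0.101,-0.114,0,24.9]
  ]
}}

```text
clock: 18.82
position: [560.0, -344.0, 101.4]
ee_rot: [-0.03, 1.0, 0.001, -0.001]
contact_force: [-0.6, -0.1, -0.2]
gripper_width: 18.1
```

```bash
python3 look.py w12 | head -1
```

```text
t 18.82 pos [ 560.  -344.   101.4] yaw tool y 93.4 j [-0.31  0.57 -0.08 -0.   -0.92 -1.2 ]
```

View pics/w12.png

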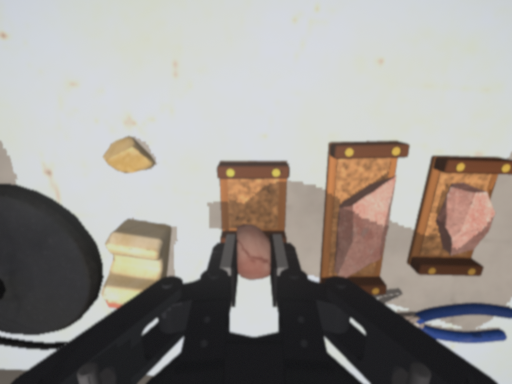

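{"name": "jog_arm", "arguments": {
  "increments": [
    [-0.0015,0,0.035,0],
    [-0.0015,0,0.055,0],
    [-0.0015,0,0.067,0],
    [-0.0015,0,0.073,0],
    [-0.0015,0,0.073,0]
  ]
}}

```text
clock: 19.5
position: [561.8, -343.9, 29.0]
ee_rot: [-0.03, 1.0, 0.001, -0.0]
contact_force: [-0.7, -0.5, 0.0]
gripper_width: 18.2
```

{"name": "jog_arm", "arguments": {
  "increments": [
    [0,0,0.001,0],
    [0,0,0.002,0],
    [0,0,0.002,0]
  ]
}}

```text
clock: 19.88
position: [561.9, -344.0, 27.3]
ee_rot: [-0.03, 1.0, 0.001, 0.0]
contact_force: [-1.2, 0.3, -1.0]
gripper_width: 18.5
```

{"name": "jog_arm", "arguments": {
  "increments": [
    [0,0,0.001,0],
    [0,0,0.002,0],
    [0,0,0.002,0]
  ]
}}

```text
clock: 20.25
position: [562.0, -344.0, 25.7]
ee_rot: [-0.03, 1.0, 0.001, 0.0]
contact_force: [-1.2, 0.8, 2.4]
gripper_width: 18.5
```

{"name": "jog_arm", "arguments": {
  "increments": [
    [0,0,0.001,0],
    [0,0,0.001,0]
  ]
}}

```text
clock: 20.5
position: [562.0, -344.0, 25.7]
ee_rot: [-0.03, 1.0, 0.001, 0.0]
contact_force: [-1.7, 2.4, 5.9]
gripper_width: 18.2
```

{"name": "jog_arm", "arguments": {
  "increments": [
    [0,0,-0.0005,0],
    [0,0,-0.0005,0],
    [0,0,-0.0005,0],
    [0,0,-0.0005,0]
  ],
  "hand": 0.3
}}

```text
clock: 21.0
position: [561.9, -344.0, 25.9]
ee_rot: [-0.03, 1.0, 0.001, 0.0]
contact_force: [0.2, 0.6, -0.2]
gripper_width: 55.4
```

{"name": "jog_arm", "arguments": {
  "increments": [
    [0,0,-0.03,0],
    [0,0,-0.08,0],
    [0,0,-0.1,0],
    [0,0,-0.1,0]
  ]
}}

```text
clock: 21.5
position: [562.9, -344.5, 127.9]
ee_rot: [-0.03, 1.0, -0.0, 0.002]
contact_force: [0.0, -0.5, 0.3]
gripper_width: 55.1
```

```bash
python3 look.py w13|head -1;  python3 - <<'E'
import cv2
im=cv2.imread("pics/w13.png"); cv2.imwrite("pics/c13.png",cv2.resize(im[130:260,190:320],None,fx=4.5,fy=4.5,interpolation=cv2.INTER_CUBIC))
E
```

```text
t 21.5 pos [ 562.9 -344.5  127.9] yaw tool y 93.5 j [-0.31  0.54 -0.06 -0.   -0.97 -1.2 ]
```

View pics/c13.png

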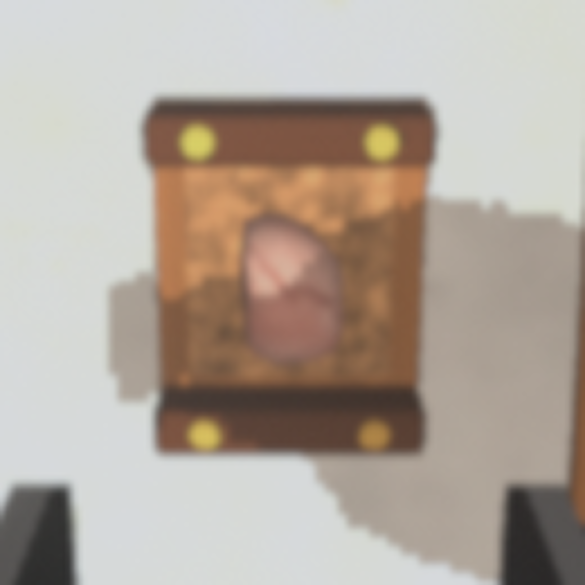

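```bash
python3 - <<'E'
from h import *
C=cam("wrist"); f=lambda x,y:(190+x/4.5,130+y/4.5)
P=cast(C,[f(198,143),f(382,143),f(205,436),f(374,436)],21); c=P.mean(0); a=P[2:].mean(0)-P[:2].mean(0); a/=np.linalg.norm(a); b=np.array([-a[1],a[0]])
print(c,np.degrees(np.arctan2(a[1],a[0])))
for n,p in dict(near=(270,213),far=(290,362),L=(243,290),R=(340,300)).items():
    for z in(6,12,18): q=cast(C,[f(*p)],z)[0]-c; print(n,z,(q@a).round(1),(q@b).round(1))
E
```

```text
[ 558.97238027 -343.48556785] 3.381433261126841
near 6 -13.2 -4.1
near 12 -14.9 -4.1
near 18 -16.5 -4.0
far 6 20.6 0.2
far 12 18.2 0.1
far 18 15.7 0.1
L 6 3.9 -10.0
L 12 1.9 -9.8
L 18 -0.2 -9.6
R 6 6.2 10.9
R 12 4.1 10.6
R 18 2.0 10.3
```

{"name": "jog_arm", "arguments": {
  "increments": [
    [0.06,0,-0.06,0],
    [0.12,0,-0.12,0],
    [0.17,0,-0.12,0],
    [0.2,0,-0.12,0],
    [0.2,0,-0.12,0]
  ]
}}

```text
clock: 22.18
position: [358.7, -355.8, 245.4]
ee_rot: [-0.029, 1.0, 0.001, 0.0]
contact_force: [0.7, -0.5, 0.3]
gripper_width: 55.9
```

```bash
python3 - <<'E'
from h import *
im=get_image("top"); sc=get_image("scene")
a=cv2.resize(im[100:220,230:400],(680,480),interpolation=cv2.INTER_CUBIC); cv2.imwrite("pics/t14.png",a[:,:,::-1])
cv2.imwrite("pics/s14.png",cv2.resize(sc[130:330,180:440],None,fx=3,fy=3)[:,:,::-1]); print(read_state()["clock"],read_state()["position"])
E
python3 look.py w14 | head -1
```

```text
22.275 [ 361.5293763  -356.14007495  244.68241862]
t 22.27 pos [ 361.5 -356.1  244.7] yaw tool y 93.4 j [-0.46  0.19 -0.28 -0.   -1.11 -1.05]
```

View pics/t14.png

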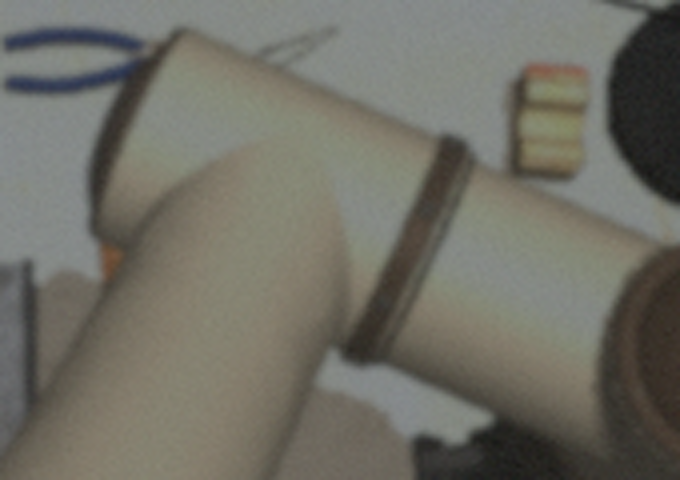

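View pics/s14.png

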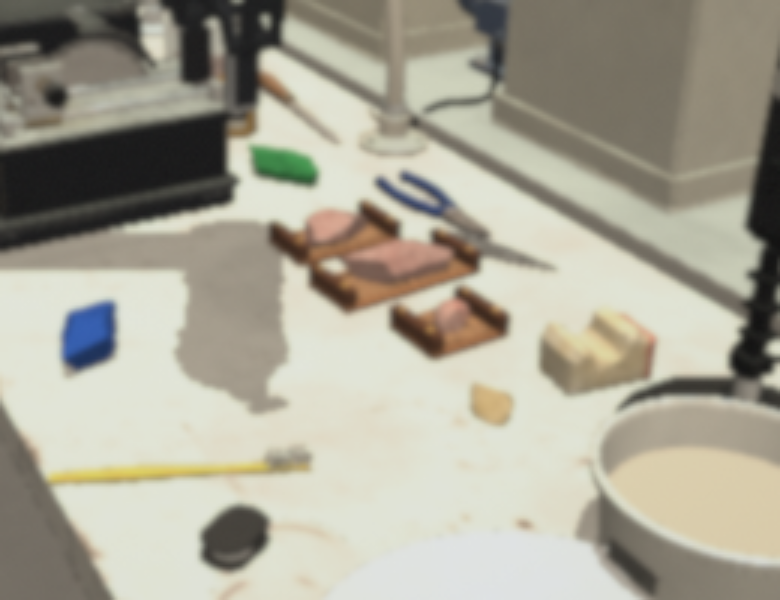

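View pics/w14.png

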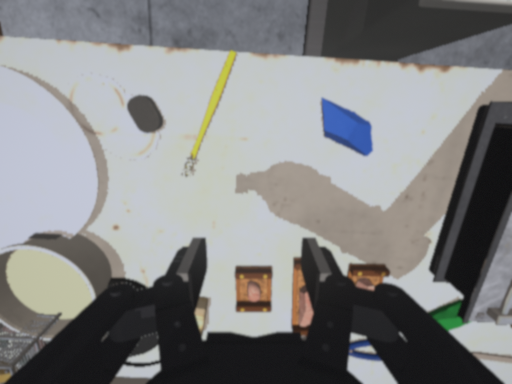

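In the scene view all three pink stones lie flat in their cradles. The cream stones stand as before, and the blue and green look-alikes are where they were. The top view is blocked by the arm. I'm handing in.

```bash
python3 -c "
from bench import *
print(job_done())"
```

```text
the job is handed in; nothing more can be done
None
```

All three pink stones now lie flat and lengthwise in their matching cradles, the same way up as before. I handed the job in at about 22 s, with the gripper about 245 mm above the table and clear of everything.

- **Centring:** my wrist-camera checks put the long stone within about 1–2 mm of centre, and the middle and short stones about 1 mm off, between their end stops. Those figures carry about 1–2 mm of uncertainty, because the height of each visible stone edge is a guess.
- **Forces:** the largest reading between moves was about 8 N, when setting the middle stone down.
- **Stone widths:** the stones gripped narrower than listed: 40, 35 and 18 mm against 45, 42 and 27 mm. I took their length directions from the outlines in the images. The short stone's direction is the least certain, because it is rounded.
- **Way round:** the task did not say which way round the long and middle stones should face, so I used the shorter turn for each.
- **Final views:** the scene view shows the stones seated and the cream stones and the blue and green look-alikes unmoved. The arm blocked the last top view, so it confirmed nothing. I did not check the amber bottle again at the end, but the arm never went near it.

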